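Show a camera body to the bench magnifier and balance it on the domed rest

ROBOT

A 6-joint arm with a two-finger parallel gripper is mounted at the origin on the work surface. World frame = base frame: x ahead of the robot, y to its left, z up, the work surface at z = 0. Lengths are in mm, angles in rad, forces in N, time in s.
With the tool pointing down it reaches from about 350 to 975 mm from the base axis. Payload 7.1 kg.
Tool frame: the origin (TCP) lies midway between the tips of the shut fingers; the grasp point (between the pads) lies 19 mm behind it; z points along the fingers, y is the line along which they close (so a half turn about z gives the same grasp; the last joint's range is limited). The gripper opens to 88 mm and grips with 3 to 60 N. Pads are 20 mm wide; open, the fingers measure 115 mm over their backs; the gripper's body (75 mm by 178 mm) begins 61 mm behind the grasp point.
Start: joints at [-1.235, 0.423, 1.63, -0, 1.089, -0.019], TCP at [217.143, -586.049, 222.675] pointing down, gripper open.
Joint ranges: [-3, 3], [-0.9, 2.11], [0.09, 2.58], [-1.31, 4.45], [0.11, 2.69], [-2.54, 2.54]. Speed limits (rad/s): [2.39, 2.39, 3.01, 3.14, 3.14, 3.14].

INTERFACE

Orientations are given as a rotation vector (axis times angle).
In Python, from workcell import get_obs, get_image, camera_params, close_job gives the robot as it stands.
- The arm moves only by the shell command python3 -m creep 'ROWS' [OPENING]. ROWS is a JSON object of lists of equal length, an entry for each row: "delta_pos": the shift along the tool's x, y, z in m, a list of three; "twist": the turn, a rotation vector about the tool's x, y, z in degrees, a list of three. A call has 1 to 20 rows; each row shifts and turns the commanded pose from where the row before left it, along the tool's axes as they then stand; what a row does not reach is not made up. A row lasts 1/12 s, in which the tool goes at most 41.7 mm and 7.16 degrees, less where a joint would pass 70% of its speed; a pose out of reach is approached as far as the arm can. A call with a gripper value outside its range is refused whole. OPENING is the opening, from 0 (shut) to 1 (fully open), set as the call begins (- or left out, the last holds). The fingers move at their own pace and stop on an object; the grip force is fixed at half the most. Time passes only in rows, so rows that do not move let the fingers close. It gives the time, the measured TCP pose, the force, the opening and the grip force at its end, in the units of the state.
- get_obs(): the state, without advancing time (a new reading comes with each control period).
- get_image(name): name is "scene" or "top" or "wrist"; returns (picture, depth): 384x512x3 uint8, red, green, blue; 384x512 float32, mm along the optical axis (not along the pixel's ray), 0 where there is no reading.
- camera_params(name): a dict with "camera_matrix" (3x3 intrinsics, pixels), "extrinsics" (4x4, takes a point from camera to world coordinates). Camera axes: x right, y down, z forward; pixel columns grow to the right and rows downward; lengths in mm; the calibration is good to about 2 mm. A picture is of the moment at which its call begins: read the wrist's pose just before it. camera_params takes no time and is no camera call; for the wrist camera it gives the pose at the moment of the call.
- close_job(): hands the job in; it is judged then, once.
The state is a dict: "t": time; "qpos": joint angles; "qvel": joint speeds; "joint_torque": joint torques, N m; "ee_pos": TCP position; "orientation": TCP orientation; "ft_force": force on the tool from outside, world axes, zero at the start; "moment": the same for the moment, N m; "width": finger opening in mm; "grasp_force": force on a finger pad.
Only numpy, scipy, OpenCV 4.12 (cv2) and the standard library are available. Lean on these libraries where they do the work, as an engineer would, in place of code of your own. Each camera call takes 0.05 s, during which the arm holds its last target. There are 200 camera calls.

TASK

Pick up the camera body and hold it upright and still for half a second in the magnifier's focus, about 50 mm in front of the lens, squarely facing and centred on it: first its front with the lens mount, then its end with the hand grip, then its back. Then set it down gently, balanced upright on top of the domed rubber rest, and let go. Do not touch the magnifier or shift the bottle, jar, blower and screwdriver.

Things in the scene. Friction and masses are not known exactly. Their poses are not given: they have to be found in the camera images.
- camera: Loose camera body without lens, silver with black leatherette, 0.3 to 0.6 kg, standing on its flat base at any yaw. Chassis 130 mm wide (own y), 34 thick (x), 62 high (z up), round ends; front looks along -x; low dials (6 mm) on top near both ends. Origin: centre of the underside; its weight is centred over it within 1 mm, about 34 mm up.
- camera_finder (a point): Centre of the top of the finder housing, (0, 0, 92) mm in the camera's frame. The housing, 44 mm wide (y), 34 thick (x), stands 30 mm high on the middle of the chassis, front and back flush with it. Grip it from above, front to back (34 mm), fingertips at least 60 mm above the base to clear the lens mount.
- camera_front (a point): Centre of the outer face of the round steel lens mount, (-25, 0, 32) mm in the camera's frame; this side looks along the camera's -x. The mount is 50 mm in diameter and protrudes 8 mm; its upper edge is 57 mm above the base.
- camera_end (a point): Middle of the camera's end beside the hand grip, (0, 65, 32) mm in the camera's frame; this side looks along the camera's +y. The black hand grip (22 mm wide, 46 high) bulges 11 mm forward from the front near this end.
- camera_back (a point): Middle of the camera's plain back, (17, 0, 32) mm in the camera's frame; this side looks along the camera's +x. A small black eyepiece window lies above it in the finder housing.
- magnifier: Fixed bench magnifier on the left: dark steel base 90 x 100 mm, steel column up to 174 mm, level tube (54 mm in diameter at the front), centre line 135 mm above the table, whose glass in a white light ring looks along own -x. Origin: on the table, 60 mm behind the glass; the base reaches 35 mm before it and 55 mm behind, the tube 60 mm both ways.
- focus (a point): The magnifier's focus, in free air on its optical axis, 50 mm straight in front of the glass and 135 mm above the table. Its x axis points level from the focus to the glass; z is up.
- rest: Fixed round dark grey soft rubber rest, a smooth spherical dome: 167 mm in diameter at the table, 45 mm high, radius of curvature 100 mm. Origin: centre of its underside.
- rest_top (a point): The highest point, the middle, of the dome, 45 mm above the table. The camera stays balanced if its middle is put down within about 8 mm of it; it may rock a little and comes to rest within a second or two.
- bottle: Bystander: conical glass bottle with a tall dark red cap, 76 mm in diameter, 118 mm high, beyond the work. Origin: centre of its underside.
- jar: Bystander: white lidded jar, 56 mm in diameter, 55 mm high, on the far right. Origin: centre of its underside.
- blower: Bystander: black rubber air blower standing nozzle up, 52 mm in diameter, 105 mm high, on the far right beyond the work. Origin: centre of its underside.
- screwdriver: Bystander: screwdriver, 150 mm long, lying beyond the work. Its length is its x axis.
There are look-alikes about, which are no part of the job. Several things have the shape of the camera; the one meant has the colours described above. Several things have the shape of the magnifier; the one meant has the colours described above.

How it is judged:
By the outcome, as a careful person would: the job done as asked, in the order asked, and still so for the second after the job is handed in, with the robot touching nothing.
It also fails if it takes over 67 s, if anything falls off the work surface, if the arm or the gripper's body presses on something with over 40 N, if the wrist force passes 120 N, or if a joint passes its speed limit or range.

## Working session

There is one attempt and no reset: what is moved stays moved. The work goes in short steps, Python scripts to look and compute and a shell command to move; the robot and the scene stay as the last step left them, time stands still between calls to the robot, and variables do not carry over. Pictures are saved under pics/ and viewed, at most 10 in all, crops included, and the job is handed in when it is done.

```bash
mkdir -p pics; ls
cat > h.py <<'E'
import numpy as np, cv2
from workcell import get_obs, get_image, camera_params
from scipy.spatial.transform import Rotation as R
np.set_printoptions(suppress=True, precision=4)
def snap(n):
    p=camera_params(n); im,d=get_image(n)
    np.savez(f'{n}.npz',im=im,d=d,K=p['camera_matrix'],E=p['extrinsics']); return im,d,np.array(p['camera_matrix']),np.array(p['extrinsics'])
def load(n):
    z=np.load(f'{n}.npz'); return z['im'],z['d'],z['K'],z['E']
def cloud(d,K,E):
    v,u=np.mgrid[:d.shape[0],:d.shape[1]]
    P=np.stack([(u-K[0,2])/K[0,0]*d,(v-K[1,2])/K[1,1]*d,d],-1)
    return P@E[:3,:3].T+E[:3,3]
E
python3 - <<'E'
from h import *
for n in ['scene','top']:
    im,d,K,E=snap(n); cv2.imwrite(f'pics/{n}0.png',im[...,::-1]); print(n,K.tolist(),E)
print(get_obs())
E
```

```text
pics
scene [[476.64054131104905, 0.0, 257.20075506457596], [0.0, 476.64054131104905, 187.45834397269422], [0.0, 0.0, 1.0]] [[   0.1023    0.7228   -0.6834 1342.0557]
 [   0.9947   -0.0815    0.0628 -155.5553]
 [  -0.0103   -0.6862   -0.7273  970.6571]
 [   0.        0.        0.        1.    ]]
top [[346.51608095580383, 0.0, 262.99974675761933], [0.0, 346.51608095580383, 190.62423862369465], [0.0, 0.0, 1.0]] [[  -0.0154   -0.9846    0.1744  379.8377]
 [  -0.9998    0.0173    0.0091  -81.4958]
 [  -0.0119   -0.1742   -0.9846 1022.2402]
 [   0.        0.        0.        1.    ]]
{'t': 0.1, 'qpos': array([-1.235 ,  0.4238,  1.6306, -0.    ,  1.0886, -0.019 ]), 'qvel': array([-0.0012, -0.0028, -0.0017,  0.0014,  0.0006,  0.0016]), 'joint_torque': array([  0.0002, -54.5611, -27.4327,   0.0646,   0.0188,  -0.    ]), 'ee_pos': array([ 216.9771, -585.5848,  221.9861]), 'orientation': array([-3.0909, -0.5542,  0.0004]), 'ft_force': array([-0.0245,  0.0375, -0.1232]), 'moment': array([0.0042, 0.0052, 0.026 ]), 'grasp_force': 0.0, 'width': 88.13811581410212}
```

View pics/scene0.png

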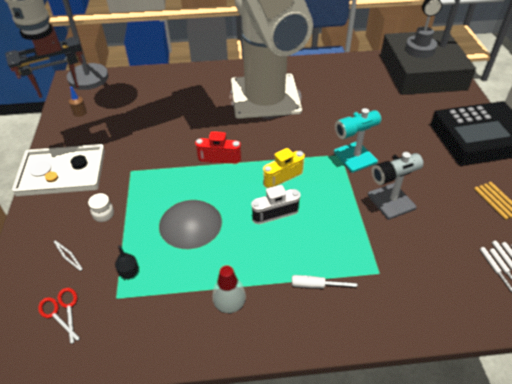

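View pics/top0.png

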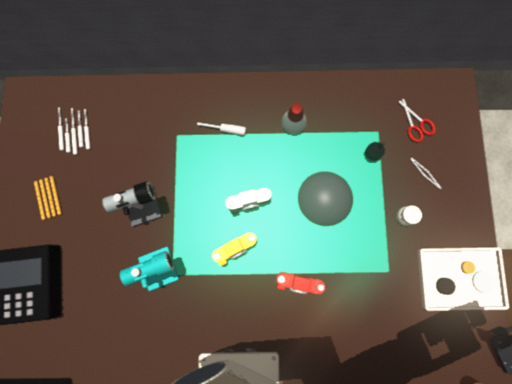

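The scene picture shows the silver camera at (276,204), the dark magnifier at (400,180) with its glass towards the left, and the rest at (190,223). In the top picture they are at (248,200), (130,198) and (325,199).

Run:
```python
from h import *
a=[]
for n,(x0,y0,x1,y1) in [('scene',(236,170,316,230)),('scene',(360,140,440,220)),('top',(210,170,290,230)),('top',(90,165,170,235))]:
    im,d,K,E=load(n); a.append(cv2.resize(im[y0:y1,x0:x1],(400,300),interpolation=cv2.INTER_CUBIC))
cv2.imwrite('pics/crop1.png',np.vstack([np.hstack(a[:2]),np.hstack(a[2:])])[...,::-1])
for n,b in [('top',dict(cam=(218,178,282,222),mag=(95,172,170,235),rest=(290,160,360,235))),('scene',dict(cam=(240,175,310,228),mag=(362,145,430,215),rest=(150,190,230,255)))]:
    im,d,K,E=load(n); P=cloud(d,K,E)
    for k,(x0,y0,x1,y1) in b.items():
        Q=P[y0:y1,x0:x1].reshape(-1,3); z=Q[:,2]
        bg=np.median(P[:,:,2][(P[:,:,2]>-20)&(P[:,:,2]<20)])
        if k=='cam':
            for lo,hi in [(52,75),(84,100)]:
                S=Q[(z>lo)&(z<hi)]; r=cv2.minAreaRect(S[:,:2].astype(np.float32)); print(n,k,lo,len(S),S.mean(0),r)
        if k=='mag':
            S=Q[(z>105)&(z<165)]; print(n,k,len(S),S.mean(0),cv2.minAreaRect(S[:,:2].astype(np.float32)),z.max())
            S=Q[(z>8)&(z<30)]; print('  base',len(S),S.mean(0),cv2.minAreaRect(S[:,:2].astype(np.float32)))
        if k=='rest':
            S=Q[(z>12)&(z<60)]; A=np.c_[2*S,np.ones(len(S))]; c=np.linalg.lstsq(A,(S**2).sum(1),rcond=None)[0]
            print(n,k,len(S),'sphere c',c[:3],'r',np.sqrt(c[3]+c[:3]@c[:3]),'zmax',z.max(),'table',bg)
```

```text
top cam 52 409 [525.2721 -28.1745  62.4341] ((526.1183471679688, -29.833274841308594), (42.879783630371094, 128.88636779785156), 15.674497604370117)
top cam 84 200 [528.9323 -29.5097  92.1124] ((529.4788208007812, -29.363433837890625), (34.35398483276367, 43.62876892089844), 13.267226219177246)
top mag 888 [521.8637 267.2937 151.4674] ((517.2288208007812, 274.1911926269531), (61.98099136352539, 122.96138763427734), 20.799766540527344) 1022.2401830758234
  base 555 [499.5381 278.4971  14.6121] ((520.658935546875, 287.6438903808594), (98.57913970947266, 91.45733642578125), 18.422761917114258)
top rest 1987 sphere c [ 535.4949 -254.5835  -52.0758] r 97.87317618853906 zmax 1022.2401830758234 table 0.898310438201861
scene cam 52 460 [539.4605 -36.9448  61.5175] ((533.1524047851562, -33.674400329589844), (38.417240142822266, 128.44638061523438), 12.151643753051758)
scene cam 84 202 [535.3659 -34.0752  89.627 ] ((533.7908935546875, -33.740665435791016), (38.01009750366211, 44.848846435546875), 14.036460876464844)
scene mag 944 [539.3077 262.1523 144.9341] ((521.1046142578125, 269.1961669921875), (66.12300872802734, 123.58672332763672), 22.677461624145508) 970.6570697221796
  base 1046 [496.762  276.3015  12.5716] ((443.7388610839844, 258.74273681640625), (270.8970642089844, 94.68904876708984), 16.284475326538086)
scene rest 1904 sphere c [ 538.7623 -259.0687  -52.9057] r 97.11925218966307 zmax 970.6570697221796 table -0.8860003329052688
```

View pics/crop1.png

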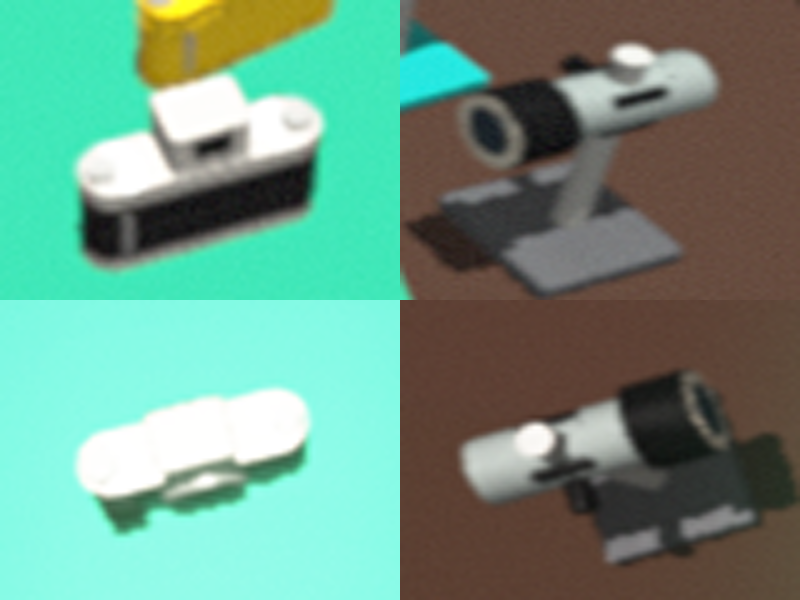

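The crop shows the black eyepiece on the +x side, so the camera's back faces the scene view. The lens mount and hand grip are on the robot side, with the grip near the +y end, giving a yaw of about +14°. The magnifier's glass looks along −y, slightly towards +x. Next I'll refine these values.

Run:
```python
from h import *
o=get_obs(); T=R.from_rotvec(o['orientation']).as_matrix(); print(T)
p=camera_params('wrist'); E=np.array(p['extrinsics']); print(np.array(p['camera_matrix'])[0]); print('cam in tool',T.T@(E[:3,3]-o['ee_pos'])); print(T.T@E[:3,:3])
for n,b in [('top',(95,172,170,235)),('scene',(362,145,430,215))]:
    im,d,K,E=load(n); P=cloud(d,K,E)
    x0,y0,x1,y1=b
    Q=P[y0:y1,x0:x1].reshape(-1,3); c=im[y0:y1,x0:x1].reshape(-1,3).astype(int); z=Q[:,2]
    S=Q[(z>120)&(z<163)]
    # tube ridge: axis from the upper surface
    u=np.array([-.35,.93,0])
    for it in range(4):
        s=S[:,:2]@u[:2]; w=S[:,:2]@np.array([u[1],-u[0]])
        mids=[]
        for a in np.arange(s.min()+4,s.max()-4,8):
            m=(s>a)&(s<a+8)
            if m.sum()>15: mids.append([a+4,S[m,2].max(),w[m].min(),w[m].max(),m.sum()])
        mids=np.array(mids); f=np.polyfit(mids[:,0],mids[:,2:4].mean(1),1)
        th=np.arctan2(u[1],u[0])-np.arctan(f[0])
        print(n,'yaw',np.degrees(th)); u=np.array([np.cos(th),np.sin(th),0])
    print(mids)
for n,b in [('top',(205,225,265,270)),('scene',(255,140,310,188))]:
    im,d,K,E=load(n); P=cloud(d,K,E); x0,y0,x1,y1=b; Q=P[y0:y1,x0:x1].reshape(-1,3); S=Q[(Q[:,2]>84)&(Q[:,2]<100)]; print('yellow',S.mean(0),cv2.minAreaRect(S[:,:2].astype(np.float32)))
```

```text
[[ 0.9377  0.3474 -0.0005]
 [ 0.3474 -0.9377  0.0013]
 [-0.     -0.0014 -1.    ]]
[338.4255   0.     255.5891]
cam in tool [  66.6492    0.3385 -162.1121]
[[-0.001  -0.969  -0.2472]
 [ 1.     -0.0009 -0.0004]
 [ 0.0002 -0.2472  0.969 ]]
top yaw 109.39520538059044
top yaw 109.09361921907588
top yaw 108.63058422058656
top yaw 108.71123834166771
[[ 41.7779 162.8966 558.6172 609.92    62.    ]
 [ 49.7779 162.8338 559.0758 609.704   63.    ]
 [ 57.7779 162.7651 558.9783 610.2259  61.    ]
 [ 65.7779 162.8859 559.4232 609.861   60.    ]
 [ 73.7779 161.949  559.605  605.6827  40.    ]
 [ 81.7779 159.07   565.3325 605.5996  53.    ]
 [ 89.7779 158.3724 565.7512 605.8078  51.    ]
 [ 97.7779 159.1905 565.014  605.1427  50.    ]
 [105.7779 162.1238 546.2804 602.1609  68.    ]
 [113.7779 162.3209 546.0908 602.9937  44.    ]
 [121.7779 158.222  565.418  604.2165  32.    ]
 [129.7779 159.7327 565.3139 603.2494  48.    ]
 [137.7779 159.8421 565.5996 605.9187  52.    ]
 [145.7779 158.0366 565.2986 606.8398  51.    ]
 [153.7779 157.9585 565.6734 605.5251  34.    ]]
scene yaw 108.47055790984503
scene
[... 375 characters left out ...]
3235 156.666  576.6011 610.1789  48.    ]
 [ 93.3235 155.5968 570.4146 608.6344  51.    ]
 [101.3235 161.4553 545.4204 608.5367  75.    ]
 [109.3235 162.6129 545.6413 608.6187  50.    ]
 [117.3235 155.4242 590.5033 608.8947  38.    ]
 [125.3235 156.5535 583.9455 608.5079  38.    ]
 [133.3235 156.6967 576.6567 608.9637  41.    ]
 [141.3235 158.1005 572.9587 608.6792  51.    ]
 [149.3235 156.5624 573.2758 608.0389  32.    ]]
yellow [395.3686  10.4635  92.1048] ((395.67608642578125, 10.714284896850586), (34.75627136230469, 43.51667404174805), 26.83182144165039)
yellow [413.8114   2.6621  89.8104] ((445.7740173339844, -13.004074096679688), (49.894775390625, 153.2682647705078), 67.41254425048828)
```

```bash
python3 -m creep '{"delta_pos":[[0.0305,-0.0257,-0.005],[0.0305,-0.0257,-0.005],[0.0305,-0.0257,-0.005],[0.0305,-0.0257,-0.005],[0.0305,-0.0257,-0.005],[0.0305,-0.0257,-0.005],[0.0305,-0.0257,-0.005],[0.0305,-0.0257,-0.005],[0.0305,-0.0257,-0.005],[0.0305,-0.0257,-0.005],[0.0305,-0.0257,-0.005],[0.0305,-0.0257,-0.005],[0.0305,-0.0257,-0.005],[0.0305,-0.0257,-0.005],[0.0305,-0.0257,-0.005],[0.0305,-0.0257,-0.005],[0,0,0],[0,0,0],[0,0,0],[0,0,0]],"twist":[[0,0,0],[0,0,0],[0,0,0],[0,0,0],[0,0,0],[0,0,0],[0,0,0],[0,0,0],[0,0,0],[0,0,0],[0,0,0],[0,0,0],[0,0,0],[0,0,0],[0,0,0],[0,0,0],[0,0,-7],[0,0,-7],[0,0,-7],[0,0,-7]]}' 1
python3 -m creep '{"delta_pos":[[0,0,0],[0,0,0],[0,0,0],[0,0,0],[0,0,0],[0,0,0],[0,0,0],[0,0,0],[0,0,0],[0,0,0]],"twist":[[0,0,-7],[0,0,-7],[0,0,-7],[0,0,-7],[0,0,-7],[0,0,-7],[0,0,-7],[0,0,-7],[0,0,0],[0,0,0]]}'
python3 - <<'E'
from h import *
o=get_obs(); print(o['ee_pos'],o['orientation'],o['qpos'])
im,d,K,E=snap('wrist'); cv2.imwrite('pics/w1.png',im[...,::-1])
P=cloud(d,K,E); z=P[...,2]
m=(z>80)&(z<105); print(P[m].mean(0), m.sum()); print('table',np.median(z[z<30]))
E
```

```text
t: 1.77
ee_pos: [531.7, -30.3, 302.2]
orientation: [-2.861, -1.296, 0.001]
ft_force: [-0.5, 0.2, -0.4]
width: 88.0
grasp_force: 0.0
t: 2.6
ee_pos: [531.7, -30.9, 302.4]
orientation: [-1.931, -2.477, 0.001]
ft_force: [-0.3, 0.4, -0.6]
width: 88.1
grasp_force: 0.0
[531.682  -30.9118 302.4031] [-1.9313 -2.4772  0.0005] [-0.0804  0.1991  1.7529 -0.      1.1902 -0.3268]
[407.6874 -58.5588  91.0783] 3813
table 0.38121883564386394
```

View pics/w1.png

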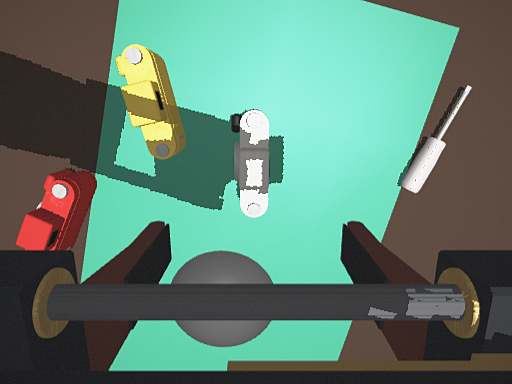

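The wrist picture shows the silver camera at (253,165) between the fingers, its axis nearly straight up the picture. The rest is at (224,298) and the hand grip at (236,123).

Run:
```python
from h import *
im,d,K,E=load('wrist'); P=cloud(d,K,E); z=P[...,2]
Q=P[100:225,225:290].reshape(-1,3)
for lo,hi in [(84,100),(58,74)]:
    S=Q[(Q[:,2]>lo)&(Q[:,2]<hi)]; print(lo,len(S),S.mean(0),cv2.minAreaRect(S[:,:2].astype(np.float32)))
# dial tops
S=Q[(Q[:,2]>65)&(Q[:,2]<74)]
for s in (S[S[:,1]<-31],S[S[:,1]>-31]): print('dial',len(s),s.mean(0))
# chassis end extents: mask
S=Q[(Q[:,2]>54)&(Q[:,2]<74)]; c=S[:,:2].mean(0); print('pca',c,np.linalg.svd(S[:,:2]-c,full_matrices=False)[2])
Q=P[250:350,170:280].reshape(-1,3); S=Q[(Q[:,2]>12)&(Q[:,2]<60)]; A=np.c_[2*S,np.ones(len(S))]; c=np.linalg.lstsq(A,(S**2).sum(1),rcond=None)[0]
print('rest',c[:3],np.sqrt(c[3]+c[:3]@c[:3]))
```

```text
84 1183 [529.0727 -31.758   91.5487] ((529.768310546875, -32.83735656738281), (34.09627914428711, 44.679866790771484), 13.351517677307129)
58 1722 [527.5855 -26.6543  63.0072] ((526.8932495117188, -33.62024688720703), (38.35239791870117, 129.06436157226562), 13.562426567077637)
dial 123 [541.7001 -84.9442  66.9163]
dial 209 [517.2946  15.2574  67.7238]
pca [526.5026 -26.9921] [[ 0.2334 -0.9724]
 [-0.9724 -0.2334]]
rest [ 534.6712 -258.268   -54.2516] 99.23126457316043
```

```bash
python3 -m creep '{"delta_pos":[[-0.001,-0.002,0.029],[0,0,0.029],[0,0,0.029],[0,0,0.029],[0,0,0.029],[0,0,0.029],[0,0,0.025],[0,0,0.02],[0,0,0.01],[0,0,0.008],[0,0,0],[0,0,0]],"twist":[[0,0,0.8],[0,0,0],[0,0,0],[0,0,0],[0,0,0],[0,0,0],[0,0,0],[0,0,0],[0,0,0],[0,0,0],[0,0,0],[0,0,0]]}'
python3 -m creep '{"delta_pos":[[0,0,0],[0,0,0],[0,0,0],[0,0,0],[0,0,0],[0,0,0],[0,0,0],[0,0,0]],"twist":[[0,0,0],[0,0,0],[0,0,0],[0,0,0],[0,0,0],[0,0,0],[0,0,0],[0,0,0]]}' 0
```

```text
t: 3.65
ee_pos: [530.7, -32.4, 66.1]
orientation: [1.945, 2.466, 0.0]
ft_force: [-0.5, -0.5, -0.3]
width: 87.7
grasp_force: 0.0
t: 4.32
ee_pos: [530.2, -32.4, 65.7]
orientation: [1.944, 2.468, 0.0]
ft_force: [-0.7, 0.1, -0.1]
width: 37.9
grasp_force: 0.0
```

```bash
python3 -m creep '{"delta_pos":[[0,0,0],[0,0,0],[0,0,0],[0,0,-0.005],[0,0,-0.01],[0,0,-0.02],[0,0,-0.025],[0,0,-0.03],[0,0,-0.03],[0,0,-0.03],[0,0,-0.03],[0,0,-0.025],[0,0,-0.02],[0,0,-0.01]],"twist":[[0,0,0],[0,0,0],[0,0,0],[0,0,0],[0,0,0],[0,0,0],[0,0,0],[0,0,0],[0,0,0],[0,0,0],[0,0,0],[0,0,0],[0,0,0],[0,0,0]]}'
python3 -m creep '{"delta_pos":[[0.01,0.007,0],[0.018,0.012,0],[0.024,0.015,0],[0.024,0.015,0],[0.019,0.012,0],[0.018,0.012,0],[0.010,0.007,0],[0,0,0],[0,0,0],[0,0,0]],"twist":[[0,0,0],[0,0,0],[0,0,0],[0,0,0],[0,0,0],[0,0,0],[0,0,0],[0,0,-2.5],[0,0,-2.4],[0,0,0]]}'
python3 - <<'E'
from h import *
o=get_obs(); print(o['ee_pos'],o['orientation'],o['qpos'],o['moment'],o['width'],o['grasp_force'])
im,d,K,E=snap('wrist'); cv2.imwrite('pics/w2.png',im[...,::-1])
E
```

```text
t: 5.48
ee_pos: [530.8, -32.4, 304.1]
orientation: [1.942, 2.465, 0.004]
ft_force: [0.4, -0.1, -4.5]
width: 34.0
grasp_force: 30.0
t: 6.32
ee_pos: [578.5, 106.3, 299.3]
orientation: [-1.833, -2.549, 0.003]
ft_force: [0.5, 0.5, -4.5]
width: 33.9
grasp_force: 30.0
[578.516  106.2753 299.2575] [-1.8333 -2.549   0.0029] [ 0.1615  0.2919  1.6376 -0.0001  1.2147 -0.1622] [-0.0242 -0.0533 -0.0053] 33.94654271301173 29.968917667865753
```

View pics/w2.png

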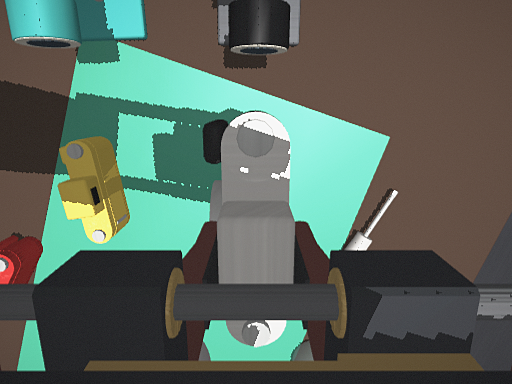

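The wrist picture shows the camera held squarely, hand grip at (215,142). The magnifier's barrel is straight ahead at (258,25), with the front of the glass near row 50.

Run:
```python
from h import *
o=get_obs(); T=R.from_rotvec(o['orientation']).as_matrix()
im,d,K,E=load('wrist'); P=cloud(d,K,E)
L=(P-o['ee_pos'])@T; print('tool y yaw',np.degrees(np.arctan2(T[1,1],T[0,1])), 'tilt',T[:,2])
Q=P[0:75,215:305].reshape(-1,3); l=L[0:75,215:305].reshape(-1,3)
m=(Q[:,2]>125)&(Q[:,2]<166); Q=Q[m]; l=l[m]
s=l[:,0]; print('front s (tool x)',s.min(),np.percentile(s,[1,3]), 'ztop',Q[:,2].max())
for a in np.arange(s.min(),s.max(),7):
    k=(s>=a)&(s<a+7)
    if k.sum()>10: print(a,l[k,1].min(),l[k,1].max(),(l[k,1].min()+l[k,1].max())/2,Q[k,2].max(),k.sum())
# barrel: cylinder r=27 fit axis, using points behind front
from scipy.optimize import least_squares
k=(s>s.min()+3)
f=lambda p: np.hypot(l[k,1]-p[0]-p[1]*(s[k]-120),l[k,2]-p[2])-27
r=least_squares(f,[0,0,165],loss='soft_l1'); print('cyl',r.x,'slope deg',np.degrees(r.x[1]),'axis z',o['ee_pos'][2]-r.x[2], np.sqrt(np.mean(r.fun**2)))
# held camera
Q=L[100:215,200:300].reshape(-1,3); S=Q[(Q[:,2]>-5)&(Q[:,2]<12)&(np.abs(Q[:,0])<90)]
print('chassis top',len(S),cv2.minAreaRect(S[:,:2].astype(np.float32)), S.max(0),S.min(0))
for a in range(25,60,6):
    k=(S[:,0]>a)&(S[:,0]<a+6); print(a,S[k,1].min(),S[k,1].max(),np.median(S[k,2]))
```

```text
tool y yaw 18.401374981682906 tilt [-0.0022 -0.0004 -1.    ]
front s (tool x) 115.63299917269599 [115.7891 115.918 ] ztop 163.86461448044122
115.63299917269599 -24.368997323605242 27.664895121041027 1.6479488987178925 163.68085232489648 845
122.63299917269599 -24.12081226877707 27.444315530949993 1.661751631086462 163.434745006843 556
129.63299917269597 -24.135935322544544 28.306097955723526 2.0850813165894913 163.2790887546389 566
136.63299917269597 -23.859754063418173 28.136576502098432 2.1384112193401297 163.3193447428656 575
143.63299917269597 -24.86027980330825 27.893768253073254 1.516744224882503 163.86461448044122 565
150.63299917269597 -23.55506157439631 27.657116922717425 2.051027674160558 157.61772166898294 43
cyl [  1.6811   0.007  164.8166] slope deg 0.40258552079960086 axis z 134.66543928744193 0.6321954556004429
chassis top 5826 ((37.897056579589844, -4.504955291748047), (41.40254592895508, 53.36693572998047), 89.76567077636719) [64.5912 16.2288 11.9883] [ 11.1358 -25.2645  -4.9909]
25 -17.611714312257966 16.22878393823139 3.868254453791797
31 -17.906615212140707 16.143206364380074 3.845949168553439
37 -24.121847163309805 15.947581115942308 3.82278930206474
43 -24.96908615167059 15.891805115888413 3.490981200889241
49 -25.26453856159132 15.644755863583994 -1.271371854166738
55 -24.731980789814568 14.010035646468717 -0.6824711229913263
```

```bash
python3 -m creep '{"delta_pos":[[0,0,0],[0,0,0],[0,0,0],[0,0,0],[0,0,0],[0,0,0],[0,0,0],[0,0,0],[0,0,0],[0,0,0],[0,0,0],[0,0,0],[0,0,0],[0,0,0],[0,0,0],[0,0,0]],"twist":[[0,0,4],[0,0,7],[0,0,7],[0,0,7],[0,0,7],[0,0,7],[0,0,7],[0,0,7],[0,0,7],[0,0,7],[0,0,7],[0,0,7],[0,0,7],[0,0,5.4],[0,0,3],[0,0,0]]}'
python3 -m creep '{"delta_pos":[[0,0,0.01],[0,0,0.02],[0,0,0.025],[0,0,0.025],[0,0,0.025],[0,0,0.015],[0,0,0.0105],[0.0008,-0.008,0],[0.0008,-0.014,0],[0,-0.012,0],[0,-0.0067,0],[0,0,0],[0,0,0],[0,0,0]],"twist":[[0,0,0],[0,0,0],[0,0,0],[0,0,0],[0,0,0],[0,0,0],[0,0,0],[0,0,0],[0,0,0],[0,0,0],[0,0,0],[0,0,0],[0,0,0],[0,0,0]]}'
python3 - <<'E'
from h import *
o=get_obs(); T=R.from_rotvec(o['orientation']).as_matrix()
print(o['ee_pos'],np.degrees(np.arctan2(T[1,1],T[0,1])),T[:,2],o['qpos'],o['width'],o['moment'])
a=[]
for n in ['scene','wrist']:
    im,d,K,E=snap(n); a.append(cv2.resize(im[100:235,270:450],(400,300)) if n=='scene' else cv2.resize(im,(400,300)))
cv2.imwrite('pics/front.png',np.hstack(a)[...,::-1])
E
```

```text
t: 7.7
ee_pos: [578.9, 105.6, 300.2]
orientation: [3.125, 0.323, -0.002]
ft_force: [-0.6, -0.5, -5.1]
width: 34.1
grasp_force: 30.0
t: 8.87
ee_pos: [572.5, 146.3, 170.8]
orientation: [3.124, 0.33, 0.002]
ft_force: [-0.0, -0.4, -4.5]
width: 34.0
grasp_force: 30.0
[572.5193 146.2619 170.7907] -77.93353579812928 [ 0.001  0.    -1.   ] [ 0.2301  0.4369  1.7464 -0.0003  0.9573  1.5904] 34.00080442191713 [ 0.0247 -0.0178  0.0011]
```

View pics/front.png

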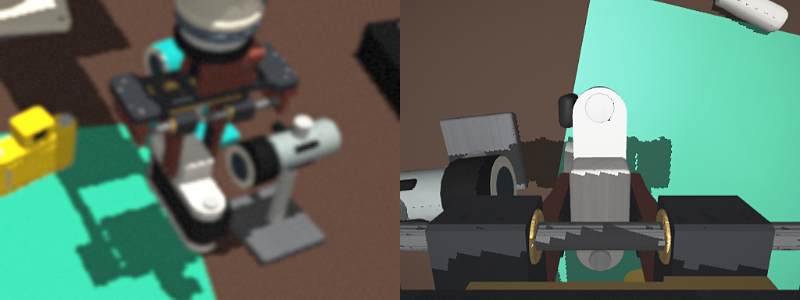

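The front is at the glass with the mount towards it, but I over-turned by about 6°. I'll correct that and hold.

```bash
python3 -m creep '{"delta_pos":[[0,0,0],[0,0,0],[-0.0025,-0.0004,0.001],[-0.0025,-0.0004,0.001],[0,0,0],[0,0,0],[0,0,0],[0,0,0],[0,0,0],[0,0,0],[0,0,0],[0,0,0],[0,0,0],[0,0,0]],"twist":[[0,0,-3],[0,0,-2.9],[0,0,0],[0,0,0],[0,0,0],[0,0,0],[0,0,0],[0,0,0],[0,0,0],[0,0,0],[0,0,0],[0,0,0],[0,0,0],[0,0,0]]}'
python3 - <<'E'
from h import *
o=get_obs(); T=R.from_rotvec(o['orientation']).as_matrix()
print(o['ee_pos'],np.degrees(np.arctan2(T[1,1],T[0,1])),T[:,2])
im,d,K,E=snap('wrist'); L=(cloud(d,K,E)-o['ee_pos'])@T
v,u=np.mgrid[:384,:512]
# barrel: left of gripper (tool -y), tool z ~ 6..45
m=(u<190)&(v>150)&(v<330)&(L[...,2]>6)&(L[...,2]<32)&(L[...,1]<-50); S=L[m]
print(len(S),'glass y',np.percentile(S[:,1],[97,99,100]))
for a in range(-78,-140,-8):
    k=(S[:,1]<a)&(S[:,1]>a-8)
    if k.sum()>10: print(a,S[k,0].min(),S[k,0].max(),S[k,2].min(),k.sum())
E
```

```text
t: 10.13
ee_pos: [567.3, 145.3, 168.2]
orientation: [-3.103, -0.489, 0.0]
ft_force: [-0.3, -0.6, -5.8]
width: 33.7
grasp_force: 30.0
[567.3035 145.2915 168.1718] -72.07482254281885 [-0.  0. -1.]
9635 glass y [-74.9812 -74.7045 -74.007 ]
-78 -8.364972778094707 26.09922418269118 6.00482051384771 1001
-86 -8.227382344562146 26.252817452513405 6.002020971935365 993
-94 -13.406328537069815 26.146806349837274 6.00526470004829 1039
-102 -18.85005693624905 25.995500141767195 6.000624376133094 1144
-110 -19.469964312721327 25.353917662454464 6.036588411938414 475
-118 -20.123320539560908 20.242227850252018 10.716529231894569 963
-126 -20.420843529843257 20.2507681139075 10.07948278424953 976
-134 -20.203527266683444 20.332613489366135 10.784598761430852 936
```

```bash
python3 -m creep '{"delta_pos":[[0,0,0],[0,0,0],[0,0,0],[0,0.008,0],[0,0.016,0],[0,0.01,0],[0,0.006,0],[0,0,0]],"twist":[[0,0,0],[0,0,0],[0,0,0],[0,0,0],[0,0,0],[0,0,0],[0,0,0],[0,0,0]]}'
python3 -m creep '{"delta_pos":[[0,0,0],[0,0,0],[0,0,0],[0,0,0],[0,0,0],[0,0,0],[0,0,0],[0,0,0],[0,0,0],[0,0,0],[0,0,0],[0,0,0],[0,0,0],[0,0,0],[0,0,0],[0,0,0]],"twist":[[0,0,-3],[0,0,-7],[0,0,-7],[0,0,-7],[0,0,-7],[0,0,-7],[0,0,-7],[0,0,-7],[0,0,-7],[0,0,-7],[0,0,-7],[0,0,-7],[0,0,-7],[0,0,-3],[0,0,0],[0,0,0]]}'
cat > m.py <<'E'
from h import *
o=get_obs(); T=R.from_rotvec(o['orientation']).as_matrix()
print(o['ee_pos'],np.degrees(np.arctan2(T[1,1],T[0,1])),T[:,2],o['qpos'])
im,d,K,E=snap('wrist'); L=(cloud(d,K,E)-o['ee_pos'])@T
E
cat > e.py <<'E'
from m import *
m=(L[...,2]>6)&(L[...,2]<32)&(L[...,0]>90)&(abs(L[...,1])<40); S=L[m]
print(len(S),'glass x',np.percentile(S[:,0],[0,1,3]))
for a in range(118,150,8):
    k=(S[:,0]>a)&(S[:,0]<a+8)
    if k.sum()>10: print(a,S[k,1].min(),S[k,1].max(),k.sum())
S=L[(abs(L[...,2])<7)&(L[...,0]<90)&(L[...,0]>30)&(abs(L[...,1])<20)]; print('end',S[:,0].max(),S[:,1].min(),S[:,1].max())
E
python3 e.py
```

```text
t: 10.85
ee_pos: [580.1, 105.8, 168.2]
orientation: [3.103, 0.487, 0.0]
ft_force: [0.2, 0.1, -4.7]
width: 34.2
grasp_force: 30.0
t: 12.18
ee_pos: [579.5, 107.4, 168.1]
orientation: [-1.851, -2.538, -0.0]
ft_force: [0.2, 0.7, -3.8]
width: 33.7
grasp_force: 30.0
[579.485  107.4144 168.144 ] 17.812688428863847 [-0.0002  0.0002 -1.    ] [ 0.163   0.4388  1.7507  0.0002  0.9522 -0.148 ]
1186 glass x [114.1422 114.4045 114.5109]
end 64.3241469302852 -17.81973761793658 16.331446073126198
```

```bash
python3 -m creep '{"delta_pos":[[0,0,0],[0,0,0],[0,0,0],[0,0,0],[0,0,0],[0,0,0],[0,0,0],[0,0,0],[0,0,0],[0,0,0],[0,0,0]],"twist":[[0,0,0],[0,0,0],[0,0,0],[0,0,0],[0,0,0],[0,0,0],[0,0,0],[0,0,0],[0,0,0],[0,0,0],[0,0,0]]}'
python3 -m creep '{"delta_pos":[[0,0,0],[0,0,0],[0,0,0],[0,0,0],[0,0,0],[0,0,0],[0,0,0],[0,0,0],[0,0,0],[0,0,0],[0,0,0],[0,0,0],[0,0,0],[0,0,0],[0,0,0]],"twist":[[0,0,-3],[0,0,-7],[0,0,-7],[0,0,-7],[0,0,-7],[0,0,-7],[0,0,-7],[0,0,-7],[0,0,-7],[0,0,-7],[0,0,-7],[0,0,-7],[0,0,-7],[0,0,-3],[0,0,0]]}'
python3 -m creep '{"delta_pos":[[0,0.01,0],[0,0.018,0],[0,0.012,0],[0,0.008,0],[0,0,0],[0,0,0],[0,0,0]],"twist":[[0,0,0],[0,0,0],[0,0,0],[0,0,0],[0,0,0],[0,0,0],[0,0,0]]}'
python3 - <<'E'
from m import *
v,u=np.mgrid[:384,:512]
m=(u>320)&(v>100)&(v<330)&(L[...,2]>6)&(L[...,2]<32)&(L[...,1]>50)&(abs(L[...,0])<40); S=L[m]
print(len(S),'glass y',np.percentile(S[:,1],[0,1,3]))
for a in range(70,130,8):
    k=(S[:,1]>a)&(S[:,1]<a+8)
    if k.sum()>10: print(a,S[k,0].min(),S[k,0].max(),k.sum())
E
```

```text
t: 13.15
ee_pos: [579.6, 107.2, 168.2]
orientation: [-1.848, -2.54, 0.0]
ft_force: [1.2, -0.0, -4.5]
width: 33.7
grasp_force: 30.0
t: 14.4
ee_pos: [579.6, 107.2, 168.2]
orientation: [0.492, -3.103, 0.0]
ft_force: [-0.2, 0.8, -5.0]
width: 33.7
grasp_force: 30.0
t: 14.98
ee_pos: [564.9, 152.8, 168.2]
orientation: [-0.49, 3.103, -0.0]
ft_force: [-0.4, -0.7, -4.4]
width: 33.7
grasp_force: 30.0
[564.9178 152.7702 168.2079] 107.9333684409096 [ 0.0001 -0.0002 -1.    ] [ 0.2439  0.433   1.7602 -0.0003  0.9483 -1.6397]
10565 glass y [66.1873 66.7114 66.9913]
70 -7.514847019261059 27.967607401251886 1026
78 -7.5738906679692715 28.050627021557453 1040
86 -7.5158604077837445 28.119511082147746 1031
94 -12.104362130759872 27.961709387736903 1069
102 -13.690814428630128 27.35020829589121 502
110 -17.766618432351002 22.414777053960858 964
118 -17.874701733748413 22.256292941617957 970
126 -17.93710471089026 22.239473677669853 1085
```

```bash
python3 -m creep '{"delta_pos":[[0,0,0],[0,0,0],[0,0,0],[0,0,0],[0,0,0],[0,0,0],[0,0,0],[0,0,0],[0,0,0],[0,0,0],[0,-0.008,0],[0,-0.012,0],[0,-0.018,0],[0,-0.01,-0.01],[0,0,-0.02],[0,0,-0.025],[0,0,-0.025],[0,0,-0.01],[0,0,0]],"twist":[[0,0,0],[0,0,0],[0,0,0],[0,0,0],[0,0,0],[0,0,0],[0,0,0],[0,0,0],[0,0,0],[0,0,0],[0,0,0],[0,0,0],[0,0,0],[0,0,0],[0,0,0],[0,0,0],[0,0,0],[0,0,0],[0,0,0]]}'
python3 -m creep '{"delta_pos":[[0,0,0],[0,0,0],[0,0,0],[0,0,0],[0,0,0],[0,0,0],[0,0,0],[0,0,0],[0,0,0],[0,0,0],[0,0,0],[0,0,0],[0,0,0],[0,0,0],[0,0,0]],"twist":[[0,0,3],[0,0,7],[0,0,7],[0,0,7],[0,0,7],[0,0,7],[0,0,7],[0,0,7],[0,0,7],[0,0,7],[0,0,7],[0,0,7],[0,0,7],[0,0,3],[0,0,0]]}'
python3 -m creep '{"delta_pos":[[-0.01,-0.0046,0],[-0.031,-0.0143,0],[-0.031,-0.0143,0],[-0.031,-0.0143,0],[-0.031,-0.0143,0],[-0.031,-0.0143,0],[-0.031,-0.0143,0],[-0.031,-0.0143,0],[-0.031,-0.0143,0],[-0.031,-0.0143,0],[-0.031,-0.0143,0],[-0.0141,-0.0067,0],[0,0,0],[0,0,0],[0,0,0]],"twist":[[0,0,0],[0,0,0],[0,0,0],[0,0,0],[0,0,0],[0,0,0],[0,0,0],[0,0,0],[0,0,0],[0,0,0],[0,0,0],[0,0,0],[0,0,0],[0,0,0],[0,0,0]]}'
python3 - <<'E'
from m import *
P=cloud(d,K,E); v,u=np.mgrid[:384,:512]
hsv=cv2.cvtColor(im,cv2.COLOR_RGB2HSV)
m=(P[...,2]>6)&(P[...,2]<47)&(np.hypot(P[...,0]-535,P[...,1]+258)<85)&(hsv[...,1]<60); S=P[m]
from scipy.optimize import least_squares
r=least_squares(lambda p:np.linalg.norm(S-[p[0],p[1],-55],axis=1)-100,[535,-258],loss='soft_l1'); print(len(S),r.x,np.abs(r.fun).mean())
S=L[(abs(L[...,2])<7)&(L[...,0]<90)&(L[...,0]>25)&(abs(L[...,1])<20)]; print('end',S[:,0].max(),S[:,1].min(),S[:,1].max())
E
```

```text
t: 16.62
ee_pos: [581.5, 106.8, 261.6]
orientation: [-0.487, 3.097, -0.0]
ft_force: [-0.5, -0.2, -3.7]
width: 33.9
grasp_force: 30.0
t: 17.87
ee_pos: [578.8, 106.8, 256.5]
orientation: [-1.85, -2.537, 0.003]
ft_force: [-0.1, -0.6, -5.2]
width: 33.5
grasp_force: 30.0
t: 19.12
ee_pos: [535.2, -257.4, 257.7]
orientation: [-1.847, -2.54, -0.0]
ft_force: [0.1, 0.2, -5.3]
width: 33.8
grasp_force: 30.0
[ 535.2454 -257.3937  257.6938] 17.967300515657968 [-0.0008  0.001  -1.    ] [-0.4685  0.3403  1.6686  0.0005  1.1339 -0.7824]
4494 [ 534.8929 -258.6107] 0.42911340552388033
end 64.81118637866412 -17.700507807133828 16.410688277616025
```

```bash
python3 -m creep '{"delta_pos":[[-0.001,0,0.01],[0,0,0.02],[0,0,0.025],[0,0,0.025],[0,0,0.025],[0,0,0.02],[0,0,0.01],[0,0,0.006],[0,0,0],[0,0,0],[0,0,0]],"twist":[[0,0,0],[0,0,0],[0,0,0],[0,0,0],[0,0,0],[0,0,0],[0,0,0],[0,0,0],[0,0,0],[0,0,0],[0,0,0]]}'
for i in 1 2; do :; done
python3 -m creep '{"delta_pos":[[0,0,0.001],[0,0,0.001],[0,0,0.001],[0,0,0],[0,0,0],[0,0,0]],"twist":[[0,0,0],[0,0,0],[0,0,0],[0,0,0],[0,0,0],[0,0,0]]}'
```

```text
t: 20.08
ee_pos: [537.0, -259.4, 118.5]
orientation: [1.846, 2.539, 0.001]
ft_force: [-0.5, 0.4, -3.9]
width: 33.8
grasp_force: 30.0
t: 20.58
ee_pos: [536.0, -259.2, 114.2]
orientation: [1.848, 2.54, 0.0]
ft_force: [-0.5, -0.2, -4.7]
width: 34.4
grasp_force: 30.0
```

```bash
python3 -m creep '{"delta_pos":[[0,-0.001,0.001],[0,0,0.001],[0,0,0],[0,0,0],[0,0,0]],"twist":[[0,0,0],[0,0,0],[0,0,0],[0,0,0],[0,0,0]]}'
python3 -m creep '{"delta_pos":[[0,0,0.0005],[0,0,0.0005],[0,0,0],[0,0,0],[0,0,0]],"twist":[[0,0,0],[0,0,0],[0,0,0],[0,0,0],[0,0,0]]}'
```

```text
t: 21.0
ee_pos: [535.0, -259.4, 112.1]
orientation: [-1.848, -2.54, -0.0]
ft_force: [0.3, 0.2, -3.7]
width: 34.2
grasp_force: 30.0
t: 21.42
ee_pos: [535.0, -259.4, 111.2]
orientation: [-1.848, -2.54, 0.0]
ft_force: [-0.4, -0.0, -3.7]
width: 33.8
grasp_force: 30.0
```

```bash
python3 -m creep '{"delta_pos":[[0,0,0.0005],[0,0,0.0005],[0,0,0],[0,0,0],[0,0,0]],"twist":[[0,0,0],[0,0,0],[0,0,0],[0,0,0],[0,0,0]]}'
```

```text
t: 21.83
ee_pos: [535.1, -259.5, 110.5]
orientation: [1.848, 2.54, 0.0]
ft_force: [-2.2, 0.2, 2.0]
width: 34.0
grasp_force: 30.0
```

Contact: the wrist force now shows the camera's weight resting on the dome. Releasing.

```bash
python3 -m creep '{"delta_pos":[[0,0,0],[0,0,0],[0,0,0],[0,0,0],[0,0,0],[0,0,0],[0,0,0],[0,0,0],[0,0,0],[0,0,0],[0,0,0],[0,0,0],[0,0,0]],"twist":[[0,0,0],[0,0,0],[0,0,0],[0,0,0],[0,0,0],[0,0,0],[0,0,0],[0,0,0],[0,0,0],[0,0,0],[0,0,0],[0,0,0],[0,0,0]]}' 1
python3 -m creep '{"delta_pos":[[0,0,-0.005],[0,0,-0.01],[0,0,-0.02],[0,0,-0.03],[0,0,-0.03],[0,0,-0.03],[0,0,-0.03],[0,0,-0.03],[0,0,-0.02],[0,0,-0.01],[0,0,0],[0,0,0],[0,0,0],[0,0,0],[0,0,0],[0,0,0],[0,0,0],[0,0,0],[0,0,0],[0,0,0]],"twist":[[0,0,0],[0,0,0],[0,0,0],[0,0,0],[0,0,0],[0,0,0],[0,0,0],[0,0,0],[0,0,0],[0,0,0],[0,0,0],[0,0,0],[0,0,0],[0,0,0],[0,0,0],[0,0,0],[0,0,0],[0,0,0],[0,0,0],[0,0,0]]}'
python3 -m creep '{"delta_pos":[[0,0,0],[0,0,0],[0,0,0],[0,0,0],[0,0,0],[0,0,0],[0,0,0],[0,0,0],[0,0,0],[0,0,0]],"twist":[[0,0,0],[0,0,0],[0,0,0],[0,0,0],[0,0,0],[0,0,0],[0,0,0],[0,0,0],[0,0,0],[0,0,0]]}'
python3 - <<'E'
from m import *
P=cloud(d,K,E); Q=P[60:260,200:310].reshape(-1,3)
for lo,hi in [(128,145),(98,118)]:
    S=Q[(Q[:,2]>lo)&(Q[:,2]<hi)]; print(len(S),S.mean(0),S.std(0)[2])
a=[cv2.resize(snap('scene')[0],(400,300)),cv2.resize(im,(400,300))]
cv2.imwrite('pics/end.png',np.hstack(a)[...,::-1])
E
```

```text
t: 22.92
ee_pos: [535.0, -259.4, 110.2]
orientation: [-1.848, -2.54, -0.0]
ft_force: [-0.5, 0.7, 0.0]
width: 87.7
grasp_force: 0.0
t: 24.58
ee_pos: [535.0, -259.5, 325.1]
orientation: [-1.848, -2.54, 0.0]
ft_force: [0.4, -0.3, -0.1]
width: 87.8
grasp_force: 0.0
t: 25.42
ee_pos: [535.0, -259.4, 325.2]
orientation: [-1.848, -2.54, -0.0]
ft_force: [0.5, 1.0, 0.4]
width: 87.8
grasp_force: 0.0
[ 535.0001 -259.4213  325.1752] 17.928278199299005 [-0.  0. -1.] [-0.4715  0.2787  1.5957  0.      1.2671 -0.7844]
1317 [ 532.2921 -259.25    136.4955] 1.2059857667873455
2053 [ 529.4711 -253.7887  107.5292] 3.1928738106802155
```

View pics/end.png

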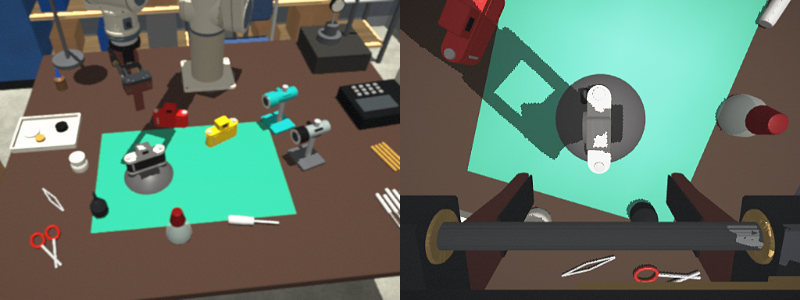

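The picture shows the camera standing upright on top of the dome, with the bystanders in place and the gripper clear. I'll check that it is still.

```bash
cat > q.py <<'E'
from m import *
P=cloud(d,K,E); Q=P[60:260,200:310].reshape(-1,3); S=Q[(Q[:,2]>128)&(Q[:,2]<145)]; A=np.c_[S[:,:2]-S[:,:2].mean(0),np.ones(len(S))]
print(S.mean(0),'tilt deg',np.degrees(np.linalg.lstsq(A,S[:,2],rcond=None)[0][:2]))
E
python3 q.py
python3 -m creep '{"delta_pos":[[0,0,0],[0,0,0],[0,0,0],[0,0,0],[0,0,0],[0,0,0],[0,0,0],[0,0,0],[0,0,0],[0,0,0],[0,0,0],[0,0,0],[0,0,0],[0,0,0],[0,0,0],[0,0,0],[0,0,0],[0,0,0],[0,0,0]],"twist":[[0,0,0],[0,0,0],[0,0,0],[0,0,0],[0,0,0],[0,0,0],[0,0,0],[0,0,0],[0,0,0],[0,0,0],[0,0,0],[0,0,0],[0,0,0],[0,0,0],[0,0,0],[0,0,0],[0,0,0],[0,0,0],[0,0,0]]}'
python3 q.py; python3 -c "
from workcell import close_job; print(close_job())"
```

```text
[ 535.0047 -259.4174  325.155 ] 17.92519240294436 [-0.  0. -1.] [-0.4715  0.2788  1.5957  0.      1.2672 -0.7844]
[ 532.278  -259.1934  136.4843] tilt deg [ 0.6907 -0.0797]
t: 27.15
ee_pos: [535.0, -259.4, 325.1]
orientation: [-1.848, -2.54, 0.0]
ft_force: [0.3, -0.3, -0.3]
width: 87.6
grasp_force: 0.0
[ 534.9916 -259.4248  325.1396] 17.929924838776802 [-0.0001  0.     -1.    ] [-0.4715  0.2788  1.5958  0.      1.2671 -0.7845]
[ 532.2837 -259.2405  136.4963] tilt deg [ 0.7431 -0.1702]
the job is handed in; nothing more can be done
None
```

The camera's front, end and back were each held still at the focus in that order. It now stands balanced on the rest with under 1° of tilt, and the job was handed in at about 27 s with the gripper clear.

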